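# Find and mark the balance point of a lens rack

### The job

The retinoscopy lens rack needs a hanging hook at its balance point. Push it by its handle end, lengthwise along its stand, a little at a time and drawing back between pushes, until by itself it just tips over the stand's front edge. Then mark the balance point: stand the round-footed hand stamp upright on top of the tipped rack, right over that edge, and leave both there.

Things in the scene. Friction and masses are not known exactly. Their poses are not given: they have to be found in the camera images.
- rack: Bar 300 mm long, 0.4 kg, lying level on the stand: flat black frame 240 x 44 x 12 mm with flush lenses, grey handle 60 x 36 x 30 mm high at one end. Origin: underside, mid length. x from handle to lens end (handle -150 to -90 mm), z up. Unmarked balance point: under the frame, between handle and mid length. A bar with no handle lies nearby, not wanted.
- stand: Stand, fixed: white platform 220 long (x) x 100 wide (y) x 30 mm high. Origin: centre of its underside. Two grey guide rails 7 mm thick, 61 mm apart, 12 mm above the platform, run from x = -110 to +40 mm and keep the rack straight with some play; no rails near the front edge. The rack slides along +x.
- edge (a point): Middle of the stand's front top edge (stand x = +110 mm, 30 mm above the table; axes as the stand). Sliding the rack 30 to 75 mm along +x tips it over this edge, lens end down on the table, about 10 degrees. A finger left pressing on the handle end can hold it from tipping by friction: draw back after each push of about 8 mm and wait half a second.
- marker: Hand stamp used as the marker, standing on the table: round steel foot 28 mm across and 8 mm high, upright round wooden stem 16 mm across above it, 44 mm high over all, 25 g. Origin: centre of its underside; z up the stem. Another stamp, with a square 44 mm foot, stands elsewhere and is not wanted.
There are look-alikes about, which are no part of the job. Leave any orange look-alike of the marker alone. Several things have the shape of the stand; the one meant has the colours described above.

How it is judged:
By the outcome, as a careful person would: the job done as asked, in the order asked, and still so for the second after the job is handed in, with the robot touching nothing.
It also fails if it takes over 64 s, if anything falls off the work surface, if the arm or the gripper's body presses on something with over 40 N, if the wrist force passes 120 N, or if a joint passes its speed limit or range.

### The arm

A 6-joint arm with a two-finger parallel gripper is mounted at the origin on the work surface. World frame = base frame: x ahead of the robot, y to its left, z up, the work surface at z = 0. Lengths are in mm, angles in rad, forces in N, time in s.
With the tool pointing down it reaches from about 300 to 850 mm from the base axis. Payload 4.2 kg.
Tool frame: the origin (TCP) lies where the fingers leave the gripper's body, on its centre line; the fingertips stand 78 mm ahead of it and the grasp point (between the pads) lies 60 mm ahead of it; z points along the fingers, y is the direction in which the jaws open and shut (so a half turn about z gives the same grasp; the last joint's range is limited). The gripper opens to 91 mm and grips with 3 to 60 N. Pads are 32 mm wide; open, the fingers measure 118 mm over their backs; the gripper's body (76 mm by 178 mm) begins 60 mm behind the grasp point.
Start: joints at [1.271, 0.32, 1.565, -0, 1.257, -0.02], TCP at [158.794, 552.648, 292.276] pointing down, gripper open.
Joint ranges: [-3.11, 3.11], [-0.84, 2.01], [0.21, 2.61], [-1.34, 4.49], [0.05, 2.63], [-2.56, 2.56]. Speed limits (rad/s): [2.57, 2.57, 3.14, 3.14, 3.14, 3.14].

### API

Orientations are given as a 3x3 rotation matrix whose columns are the frame's x, y, z axes.
In Python, from bench import r, eyes, job, models gives the robot as it stands.
- The arm moves only by the shell command python3 -m jog 'ROWS'. ROWS is JSON, a list of rows, each a list of 3 entries, a list of its own where there are three numbers: the gripper command: -1 is shut, 1 is fully open, values between are in proportion, then the shift along the tool's x, y, z in m, then the turn about the tool's z in degrees. In form: [[claw, [dx, dy, dz], yaw], ...]. A call has 1 to 8 rows; each row is the pose to reach, as a shift and turn from the pose measured when the call began, along the tool's axes at that moment; what a row does not reach only later rows make up. A row lasts 1/12 s, in which the tool goes at most 41.7 mm and 7.16 degrees, less where a joint would pass 70% of its speed; a pose out of reach is approached as far as the arm can. A call with a gripper value outside its range is refused whole. The fingers move at their own pace and stop on an object; the grip force is fixed at half the most. Time passes only in rows, so rows that repeat a pose let the fingers close. It gives the time, the measured TCP pose, the force and the opening at its end, in the units of the state.
- r.sense(): the state, without advancing time (a new reading comes with each control period).
- eyes.grab_frame(name): name is "scene" or "top" or "wrist"; returns a dict with "pixels" (420x560x3 uint8, blue, green, red), "z_map" (420x560 float32, mm along the optical axis (not along the pixel's ray), 0 where there is no reading), "mtx" (3x3 intrinsics, pixels), "origin" and "rotation" of the camera in the world. Camera axes: x right, y down, z forward; pixel columns grow to the right and rows downward; lengths in mm; the calibration is good to about 2 mm. A picture is of the moment at which its call begins.
- job.close_job(): hands the job in, once; it reports no verdict.
Trained networks look in a picture, given as the dict that the camera call returned (one of the last four; its "shot" number tells which), for a name from the list of things; names that differ only in an ending like _2 or _b are one class to them, and where a whole thing is asked for, a point or a joint stands for the part that bears it (a point fixed in the world has none). Each returns a list of dicts, best first, with "confidence" (0 to 1); they miss things now and then, are a little off and sometimes report something else, mostly with a low value. They report only what shows in the picture. A call takes as long as a camera call. They do not tell look-alikes from the thing itself.
- models.search_frame(picture, query): "bbox" ([left, top, right, bottom] in pixels, round what is visible of it).
The state is a dict: "time_s": time; "joints": joint angles; "qd": joint speeds; "tau": joint torques, N m; "tool_pos": TCP position; "eef_rot": TCP orientation; "force": force on the tool from outside, world axes, zero at the start; "torque": the same for the moment, N m; "grip_width": opening from 0.0 (shut) to 1.0 (fully open).
Only numpy, scipy, OpenCV 4.12 (cv2) and the standard library are available. Lean on these libraries where they do the work, as an engineer would, in place of code of your own. Each camera call takes 0.05 s, during which the arm holds its last target. There are 200 camera calls.

## Working session

There is one attempt and no reset: what is moved stays moved. The work goes in short steps, Python scripts to look and compute and a shell command to move; the robot and the scene stay as the last step left them, time stands still between calls to the robot, and variables do not carry over. Pictures are saved under pics/ and viewed, about 8 in all and at most 12, crops included, and the job is handed in when it is done.

```bash
mkdir -p pics
cat > h.py <<'E'
import numpy as np, cv2
from bench import r, eyes, job, models
def grab(n):
    return eyes.grab_frame(n)
def cloud(f):
    z=f["z_map"].astype(float);K=np.array(f["mtx"]);h,w=z.shape
    u,v=np.meshgrid(np.arange(w),np.arange(h))
    p=np.stack([(u-K[0,2])/K[0,0]*z,(v-K[1,2])/K[1,1]*z,z],-1)
    P=p@np.array(f["rotation"]).T+np.array(f["origin"]); P[z==0]=np.nan
    return P
def st():
    s=r.sense(); print(s["time_s"],np.round(s["tool_pos"],1),np.round(s["force"],1),s["grip_width"]); print(np.round(s["eef_rot"],3)); return s
E
python3 - <<'E'
from h import *
st()
a=grab("top");b=grab("scene")
cv2.imwrite("pics/top.png",a["pixels"]);cv2.imwrite("pics/scene.png",b["pixels"])
for n,f in(("top",a),("scene",b)):
    P=cloud(f); np.save(n+".npy",P)
    for q in("rack","stand","marker"):
        for d in models.search_frame(f,q):
            x0,y0,x1,y1=map(int,d["bbox"]);print(n,q,round(d["confidence"],2),x0,y0,x1,y1,np.round(P[(y0+y1)//2,(x0+x1)//2]))
E
```

```text
0.0 [158.7 552.3 291.4] [-0.8  0.5 -0.9] 0.9989413386210645
[[-0.961  0.276 -0.   ]
 [ 0.276  0.961 -0.002]
 [ 0.    -0.002 -1.   ]]
top rack 0.95 218 141 319 192 [574.  67.  43.]
top stand 0.83 254 149 339 210 [538. -12.  44.]
top stand 0.64 336 240 418 286 [ 307. -241.   28.]
top stand 0.3 403 187 413 200 [ 506. -333.   17.]
top marker 0.67 407 187 415 199 [ 503. -334.   43.]
top marker 0.48 383 185 394 197 [ 507. -269.   46.]
scene rack 0.81 262 215 387 259 [581.  63.  43.]
scene stand 0.87 105 196 206 266 [ 326. -246.   33.]
scene stand 0.81 241 218 341 280 [559. -17.  42.]
scene marker 0.53 151 308 167 325 [ 509. -334.   20.]
scene marker 0.45 178 293 191 309 [ 517. -275.   34.]
```

View pics/top.png

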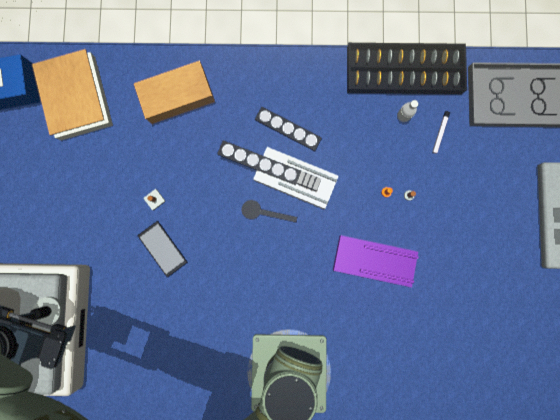

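View pics/scene.png

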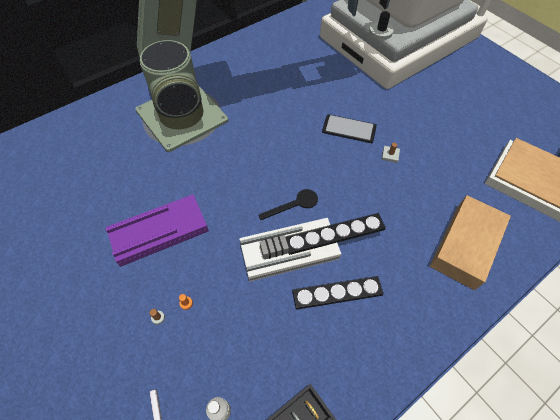

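The top view shows the white stand at about (297,178). The rack on it has its handle at (310,182) and its lens end at (225,148). The steel marker is at (410,195), next to the orange look-alike at (387,191), and the square stamp is at (153,199).

Run:
```python
from h import *
for n in("top","scene"):
    P=np.load(n+".npy");I=cv2.imread(f"pics/{n}.png").astype(int)
    hsv=cv2.cvtColor(I.astype(np.uint8),cv2.COLOR_BGR2HSV)
    R=(np.abs(P[...,0]-560)<120)&(np.abs(P[...,1]-30)<200)
    wh=R&(hsv[...,2]>190)&(hsv[...,1]<60)&(abs(P[...,2]-30)<6)
    def rect(m,t):
        q=P[m][:,:2].astype(np.float32)
        if len(q)>5:
            c,s,a=cv2.minAreaRect(q);print(n,t,len(q),np.round(c),np.round(s),round(a,1),"zmed",np.round(np.median(P[m][:,2]),1));return
    rect(wh,"platform")
    h=R&(P[...,2]>52)&(P[...,2]<75);rect(h,"handle")
    fr=R&(P[...,2]>37)&(P[...,2]<50);k=cv2.connectedComponents(fr.astype(np.uint8))
    for i in range(1,k[0]):
        if (k[1]==i).sum()>30: rect(k[1]==i,"z37-50")
    M=(abs(P[...,0]-505)<30)&(abs(P[...,1]+335)<30)&(P[...,2]>25)
    rect(M,"stem"); print(np.round(np.nanmean(P[M],0),1),np.nanmax(P[M][:,2]))
    M=(abs(P[...,0]-505)<30)&(abs(P[...,1]+335)<30)&(P[...,2]>4);rect(M,"stamp")
    print("table z",np.nanmedian(P[(abs(P[...,0]-505)<60)&(abs(P[...,1]+200)<40)][:,2]))
```

```text
top platform 1392 [545. -11.] [220. 101.] 68.4 zmed 30.2
top handle 289 [531. -47.] [60. 37.] 69.2 zmed 60.2
top z37-50 1307 [583.  91.] [246.  45.] 69.3 zmed 42.6
top z37-50 147 [563. -56.] [149.   8.] 68.3 zmed 41.9
top z37-50 140 [500. -31.] [148.   8.] 68.4 zmed 42.1
top stem 37 [ 501. -338.] [15. 15.] 17.4 zmed 43.7
[ 500.5 -336.8   41.3] 48.369982497187266
top stamp 113 [ 503. -336.] [56. 55.] 1.7 zmed 8.8
table z 0.5129698891572616
scene platform 1535 [546. -11.] [220. 102.] 68.5 zmed 30.3
scene handle 416 [533. -48.] [59. 38.] 69.6 zmed 60.2
scene z37-50 1798 [575.  66.] [300.  46.] 69.4 zmed 42.6
scene z37-50 223 [502. -31.] [150.  10.] 67.5 zmed 41.6
scene z37-50 235 [565. -56.] [149.   9.] 68.3 zmed 41.7
scene stem 67 [ 502. -339.] [16. 14.] 13.5 zmed 42.4
[ 504.6 -338.3   40. ] 47.65453892994799
scene stamp 171 [ 506. -330.] [44. 28.] 86.0 zmed 11.8
table z 0.23484809034448517
```

```bash
cat >> h.py <<'E'
def to(x,y,z,ang=None):
    "tool-frame shift (m) to a TCP goal; ang=wanted heading of tool y (deg), mod 180"
    s=st();R=np.array(s["eef_rot"]);d=R.T@(np.array([x,y,z])-s["tool_pos"])
    print("shift m",np.round(d/1000,4))
    if ang is not None:
        h=np.degrees(np.arctan2(R[1,1],R[0,1]));print("yaw",round((h-ang+90)%180-90,2),"heading",round(h,2))
E
python3 -m jog '[[-1,[-0.519,-0.529,0.061],5.6],[-1,[-0.519,-0.529,0.061],5.6],[-1,[-0.519,-0.529,0.061],5.6],[-1,[-0.519,-0.529,0.061],5.6],[-1,[-0.519,-0.529,0.061],5.6],[-1,[-0.519,-0.529,0.061],5.6],[-1,[-0.519,-0.529,0.061],5.6],[-1,[-0.519,-0.529,0.061],5.6]]'
python3 -c "from h import *;to(511.6,-99.1,230,68.4)"
```

```text
time_s: 1.07
tool_pos: [317.3, 258.7, 265.0]
eef_rot: [[-0.93, 0.368, 0.001], [0.368, 0.93, 0.0], [-0.001, 0.001, -1.0]]
force: [1.1, 1.2, -0.0]
grip_width: 0.445
1.0667 [317.3 258.7 265. ] [ 1.1  1.2 -0. ] 0.4447205510930577
[[-0.93   0.368  0.001]
 [ 0.368  0.93   0.   ]
 [-0.001  0.001 -1.   ]]
shift m [-0.3123 -0.2612  0.0351]
yaw 0.01 heading 68.41
```

```bash
python3 -m jog '[[-1,[-0.3123,-0.2612,0.035],0],[-1,[-0.3123,-0.2612,0.035],0],[-1,[-0.3123,-0.2612,0.035],0],[-1,[-0.3123,-0.2612,0.035],0],[-1,[-0.3123,-0.2612,0.035],0],[-1,[-0.3123,-0.2612,0.035],0],[-1,[-0.3123,-0.2612,0.035],0],[-1,[-0.3123,-0.2612,0.035],0]]' >/dev/null
python3 -c "from h import *;to(511.6,-99.1,160,68.4)"
```

```text
1.7333 [475.7 -33.7 236.7] [0.7 0.7 0.5] 0.007472353995341264
[[-0.93   0.369  0.002]
 [ 0.369  0.93   0.   ]
 [-0.001  0.001 -1.   ]]
shift m [-0.0574 -0.0476  0.0768]
yaw -0.03 heading 68.37
```

```bash
python3 -m jog '[[-1,[-0.0574,-0.0476,0.0],0],[-1,[-0.0574,-0.0476,0.0],0],[-1,[-0.0574,-0.0476,0.077],0],[-1,[-0.0574,-0.0476,0.077],0],[-1,[-0.0574,-0.0476,0.077],0],[-1,[-0.0574,-0.0476,0.077],0]]' >/dev/null
python3 - <<'E'
from h import *
to(511.6,-99.1,118,68.4)
f=grab("wrist");cv2.imwrite("pics/w1.png",f["pixels"]);P=cloud(f)
m=(P[...,2]>54)&(P[...,2]<68)&(abs(P[...,0]-532)<50)&(abs(P[...,1]+47)<50)
print(m.sum()); 
if m.sum()>20: print(cv2.minAreaRect(P[m][:,:2].astype(np.float32)))
E
```

```text
2.2333 [510.7 -99.  158.7] [ 0.5 -0.6 -0.2] 0.005651154936527923
[[-0.93   0.369 -0.003]
 [ 0.369  0.93   0.001]
 [ 0.003  0.    -1.   ]]
shift m [-0.001   0.0003  0.0407]
yaw -0.04 heading 68.36
3671
((533.0830688476562, -47.40007019042969), (59.80698013305664, 37.28837203979492), 69.23945617675781)
```

View pics/w1.png

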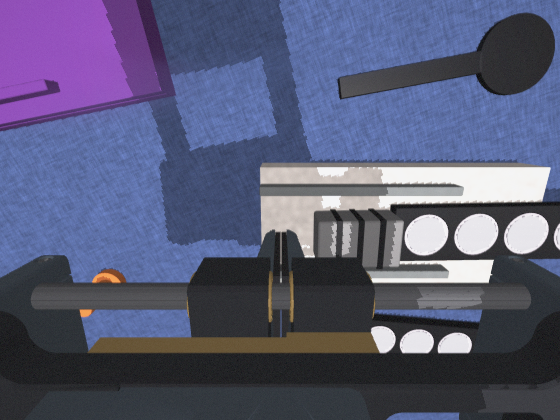

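The fingers are at about (282,250), just behind the grey handle at (357,240), and lined up with it. Next I descend and start pushing.

```bash
cat > chk.py <<'E'
from h import *
s=st();f=grab("wrist");P=cloud(f)
d=np.array([.368,.930]);e=np.array([586,91.3])
q=P.reshape(-1,3);q=q[~np.isnan(q[:,0])]
sx=(q[:,:2]-e)@d; sy=(q[:,:2]-e)@np.array([-.93,.368])
t=(np.array(s["tool_pos"])[:2]-e)@d
m=(abs(sy)<15)&(q[:,2]>53)&(q[:,2]<110)&(sx>t+14)&(sx<-40)
if m.sum()>20: print("TCP sx",round(t,1),"handle sx",np.round(np.percentile(sx[m],[1,99]),1),"z",np.round(np.percentile(q[m][:,2],[2,50,98]),1),"n",m.sum())
E
python3 -m jog '[[-1,[-0.001,0,0.03],0],[-1,[-0.001,0,0.041],0],[-1,[-0.001,0,0.041],0],[-1,[-0.001,0.011,0.041],0],[-1,[-0.001,0.016,0.041],0],[-1,[-0.001,0.020,0.041],0],[-1,[-0.001,0.020,0.041],0],[-1,[-0.001,0.006,0.041],0]]'
python3 -m jog '[[-1,[0,-0.002,0],0],[-1,[0,-0.002,0],0],[-1,[0,-0.002,0],0],[-1,[0,-0.002,0],0],[-1,[0,-0.002,0],0],[-1,[0,-0.002,0],0]]' >/dev/null
python3 chk.py
```

```text
time_s: 2.95
tool_pos: [516.8, -92.2, 120.7]
eef_rot: [[-0.93, 0.366, 0.006], [0.366, 0.93, 0.001], [-0.005, 0.003, -1.0]]
force: [0.0, -0.2, -0.2]
grip_width: 0.007
3.45 [516.1 -93.8 120.6] [-0.3 -0.7 -0.2] 0.005769066958017671
[[-0.93   0.366  0.005]
 [ 0.366  0.931  0.001]
 [-0.005  0.003 -1.   ]]
TCP sx -197.9 handle sx [-172.3 -113.5] z [58.4 59.9 61.3] n 3554
```

```bash
python3 -m jog '[[-1,[0,0.010,0],0],[-1,[0,0.015,0],0],[-1,[0,0.020,0],0],[-1,[0,0.020,0],0],[-1,[0,0.006,0],0],[-1,[0,0.006,0],0],[-1,[0,0.006,0],0],[-1,[0,0.006,0],0]]'
python3 -m jog '[[-1,[0,0,0],0],[-1,[0,0,0],0],[-1,[0,0,0],0],[-1,[0,0,0],0]]' >/dev/null
python3 chk.py
python3 -m jog '[[-1,[0,0.010,0],0],[-1,[0,0.015,0],0],[-1,[0,0.020,0],0],[-1,[0,0.020,0],0],[-1,[0,0.006,0],0],[-1,[0,0.006,0],0],[-1,[0,0.006,0],0],[-1,[0,0.006,0],0]]'
python3 -m jog '[[-1,[0,0,0],0],[-1,[0,0,0],0],[-1,[0,0,0],0],[-1,[0,0,0],0]]' >/dev/null
python3 chk.py
```

```text
time_s: 4.17
tool_pos: [518.5, -88.0, 120.7]
eef_rot: [[-0.93, 0.367, 0.006], [0.367, 0.93, 0.001], [-0.005, 0.004, -1.0]]
force: [0.5, -0.5, 0.2]
grip_width: 0.007
4.5 [518.6 -87.8 120.7] [-0.  -0.2  0.7] 0.0019150333503038877
[[-0.93   0.367  0.006]
 [ 0.367  0.93   0.002]
 [-0.005  0.004 -1.   ]]
TCP sx -191.4 handle sx [-165.6 -107. ] z [58.4 59.9 61.2] n 3593
time_s: 5.22
tool_pos: [520.9, -82.0, 120.7]
eef_rot: [[-0.93, 0.367, 0.006], [0.367, 0.93, 0.002], [-0.005, 0.004, -1.0]]
force: [0.4, 0.6, 0.3]
grip_width: 0.004
5.55 [521.  -81.8 120.7] [ 0.4  0.8 -0.4] 0.0026941526550797
[[-0.93   0.367  0.006]
 [ 0.367  0.93   0.002]
 [-0.005  0.004 -1.   ]]
TCP sx -184.9 handle sx [-159.2 -100.4] z [58.4 59.9 61.3] n 3602
```

```bash
python3 -m jog '[[-1,[0,0.010,0],0],[-1,[0,0.015,0],0],[-1,[0,0.021,0],0],[-1,[0,0.021,0],0],[-1,[0,0.006,0],0],[-1,[0,0.006,0],0],[-1,[0,0.006,0],0],[-1,[0,0.006,0],0]]' >/dev/null
python3 -m jog '[[-1,[0,0,0],0],[-1,[0,0,0],0],[-1,[0,0,0],0],[-1,[0,0,0],0]]' >/dev/null
python3 chk.py|grep TCP
```

```text
TCP sx -178.4 handle sx [-151.5  -92.8] z [58.4 59.9 61.2] n 3658
```

```bash
python3 -m jog '[[-1,[0,0.010,0],0],[-1,[0,0.015,0],0],[-1,[0,0.020,0],0],[-1,[0,0.020,0],0],[-1,[0,0.006,0],0],[-1,[0,0.006,0],0],[-1,[0,0.006,0],0],[-1,[0,0.006,0],0]]' >/dev/null
python3 -m jog '[[-1,[0,0,0],0],[-1,[0,0,0],0],[-1,[0,0,0],0],[-1,[0,0,0],0]]' >/dev/null
python3 chk.py|grep TCP
```

```text
TCP sx -171.9 handle sx [-146.1  -87.5] z [58.3 59.9 61.2] n 3638
```

```bash
python3 -m jog '[[-1,[0,0.010,0],0],[-1,[0,0.015,0],0],[-1,[0,0.020,0],0],[-1,[0,0.020,0],0],[-1,[0,0.006,0],0],[-1,[0,0.006,0],0],[-1,[0,0.006,0],0],[-1,[0,0.006,0],0]]' >/dev/null
python3 -m jog '[[-1,[0,0,0],0],[-1,[0,0,0],0],[-1,[0,0,0],0],[-1,[0,0,0],0]]' >/dev/null
python3 chk.py|grep TCP
```

```text
TCP sx -165.4 handle sx [-139.6  -81. ] z [58.4 59.9 61.2] n 3643
```

```bash
python3 -m jog '[[-1,[0,0.010,0],0],[-1,[0,0.015,0],0],[-1,[0,0.020,0],0],[-1,[0,0.020,0],0],[-1,[0,0.006,0],0],[-1,[0,0.006,0],0],[-1,[0,0.006,0],0],[-1,[0,0.006,0],0]]' >/dev/null
python3 -m jog '[[-1,[0,0,0],0],[-1,[0,0,0],0],[-1,[0,0,0],0],[-1,[0,0,0],0]]' >/dev/null
python3 chk.py|grep TCP
```

```text
TCP sx -158.9 handle sx [-133.1  -74.4] z [58.4 59.9 61.3] n 3681
```

```bash
python3 -m jog '[[-1,[0,0.010,0],0],[-1,[0,0.015,0],0],[-1,[0,0.019,0],0],[-1,[0,0.019,0],0],[-1,[0,0.005,0],0],[-1,[0,0.005,0],0],[-1,[0,0.005,0],0],[-1,[0,0.005,0],0]]' >/dev/null
python3 -m jog '[[-1,[0,0,0],0],[-1,[0,0,0],0],[-1,[0,0,0],0],[-1,[0,0,0],0]]' >/dev/null
python3 chk.py|grep TCP
```

```text
TCP sx -153.4 handle sx [-127.7  -69.1] z [58.4 59.9 61.3] n 3678
```

```bash
python3 -m jog '[[-1,[0,0.010,0],0],[-1,[0,0.015,0],0],[-1,[0,0.019,0],0],[-1,[0,0.019,0],0],[-1,[0,0.005,0],0],[-1,[0,0.005,0],0],[-1,[0,0.005,0],0],[-1,[0,0.005,0],0]]' >/dev/null
python3 -m jog '[[-1,[0,0,0],0],[-1,[0,0,0],0],[-1,[0,0,0],0],[-1,[0,0,0],0]]' >/dev/null
python3 chk.py|grep TCP
```

```text
TCP sx -147.9 handle sx [-122.2  -63.5] z [58.5 60.  61.3] n 3703
```

```bash
python3 -m jog '[[-1,[0,0.010,0],0],[-1,[0,0.015,0],0],[-1,[0,0.019,0],0],[-1,[0,0.019,0],0],[-1,[0,0.005,0],0],[-1,[0,0.005,0],0],[-1,[0,0.005,0],0],[-1,[0,0.005,0],0]]' >/dev/null
python3 -m jog '[[-1,[0,0,0],0],[-1,[0,0,0],0],[-1,[0,0,0],0],[-1,[0,0,0],0]]' >/dev/null
python3 chk.py|grep TCP
```

```text
TCP sx -142.5 handle sx [-114.3  -52.6] z [57.6 72.5 77.7] n 3423
```

```bash
python3 -m jog '[[-1,[0,-0.02,0],0],[-1,[0,-0.02,0],0],[-1,[0,-0.02,-0.04],0],[-1,[0,-0.02,-0.08],0],[-1,[0,-0.02,-0.1],0],[-1,[0,-0.02,-0.1],0]]' >/dev/null
python3 - <<'E'
from h import *
to(502.5,-338,215,-21.6); print(np.round(r.sense()["joints"],2))
f=grab("scene");cv2.imwrite("pics/s2.png",cv2.resize(f["pixels"][170:310,200:430],None,fx=3,fy=3))
E
```

```text
13.45 [531.5 -61.8 226.2] [ 0.6  0.2 -0.6] 0.007570588811136827
[[-0.929  0.37   0.02 ]
 [ 0.37   0.929  0.004]
 [-0.017  0.011 -1.   ]]
shift m [-0.0751 -0.2675  0.0096]
yaw 89.89 heading 68.29
[-0.14  0.3   1.77  0.01  1.05 -1.34]
```

View pics/s2.png

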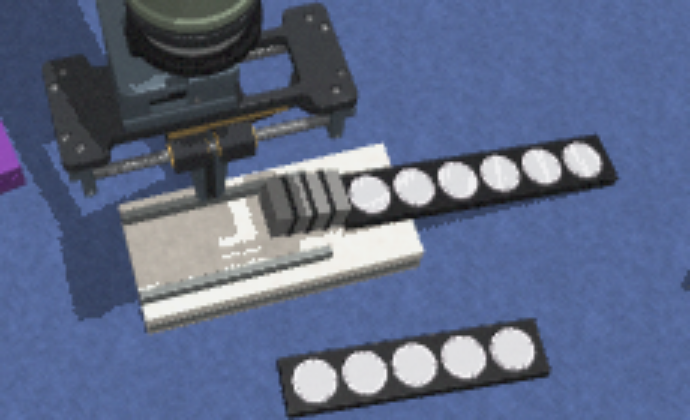

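The crop shows the rack tipped, with its lens end (590,160) down on the table and the handle (300,200) lifted. Next is the marker.

```bash
python3 -m jog '[[0.2,[-0.075,-0.2675,0.0],90],[0.2,[-0.075,-0.2675,0.0],90],[0.2,[-0.075,-0.2675,0.0],90],[0.2,[-0.075,-0.2675,0.0],90],[0.2,[-0.075,-0.2675,0.0],90],[0.2,[-0.075,-0.2675,0.0],90],[0.2,[-0.075,-0.2675,0.0],90],[0.2,[-0.075,-0.2675,0.0],90]]' >/dev/null
python3 -c "from h import *;to(502.5,-338,215,-21.6)"
```

```text
14.1667 [ 499.7 -342.7  219.5] [ 1.3  0.7 -0.2] 0.556162077289569
[[-0.18   0.984  0.011]
 [ 0.984  0.18   0.005]
 [ 0.003  0.012 -1.   ]]
shift m [0.0041 0.0035 0.0046]
yaw 31.98 heading 10.38
```

```bash
python3 -m jog '[[0.2,[0.004,0.0035,0.005],32],[0.2,[0.004,0.0035,0.005],32],[0.2,[0.004,0.0035,0.005],32],[0.2,[0.004,0.0035,0.005],32],[0.2,[0.004,0.0035,0.005],32],[0.2,[0.004,0.0035,0.005],32]]' >/dev/null
python3 - <<'E'
from h import *
st()
f=grab("wrist");cv2.imwrite("pics/w2.png",f["pixels"]);P=cloud(f)
for lo,hi in((36,55),(4,14),(4,55)):
    m=(P[...,2]>lo)&(P[...,2]<hi)&(np.hypot(P[...,0]-503,P[...,1]+338)<30)
    if m.sum()>10: print(lo,m.sum(),cv2.minAreaRect(P[m][:,:2].astype(np.float32)),P[m].mean(0))
E
```

```text
14.6667 [ 502.  -337.4  212.5] [0.2 0.9 0.6] 0.6009580840631612
[[ 0.37   0.929  0.008]
 [ 0.929 -0.37   0.007]
 [ 0.01   0.005 -1.   ]]
36 228 ((503.2713317871094, -338.4329833984375), (15.235426902770996, 14.24254322052002), 67.12278747558594) [ 503.50635596 -337.90855487   43.04604318]
4 296 ((503.9630126953125, -336.88330078125), (23.704862594604492, 26.6488037109375), 69.33723449707031) [ 504.86718049 -334.68426087    7.85138085]
4 609 ((503.9630126953125, -336.88330078125), (23.704862594604492, 26.6488037109375), 69.33723449707031) [ 504.40639206 -335.65406897   23.51160798]
```

View pics/w2.png

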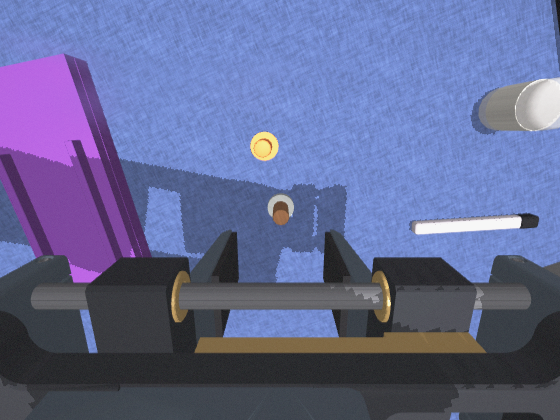

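The wrist view shows the steel-footed stamp at (280,212), centred between the fingers, with the orange one at (264,146) clear of them. Next I descend, grip and lift.

```bash
python3 -m jog '[[0.1,[-0.001,0.001,0.04],0],[0.1,[-0.001,0.001,0.08],0],[0.1,[-0.001,0.001,0.11],0],[0.1,[-0.001,0.001,0.1215],0],[0.1,[-0.001,0.001,0.1215],0],[-1,[-0.001,0.001,0.1215],0],[-1,[-0.001,0.001,0.1215],0],[-1,[-0.001,0.001,0.1215],0]]'
python3 -m jog '[[-1,[0,0,0],0],[-1,[0,0,0],0],[-1,[0,0,0],0],[-1,[0,0,0],0],[-1,[0,0,0],0],[-1,[0,0,0],0]]'
```

```text
time_s: 15.38
tool_pos: [504.8, -338.7, 93.4]
eef_rot: [[0.367, 0.93, 0.012], [0.93, -0.367, 0.004], [0.008, 0.009, -1.0]]
force: [-0.0, 0.8, -0.2]
grip_width: 0.364
time_s: 15.88
tool_pos: [505.2, -339.1, 94.9]
eef_rot: [[0.367, 0.93, 0.014], [0.93, -0.367, 0.003], [0.008, 0.012, -1.0]]
force: [-1.4, 0.9, 6.1]
grip_width: 0.168
```

```bash
python3 -m jog '[[-1,[0,0,-0.04],0],[-1,[0,0,-0.08],0],[-1,[0,0,-0.12],0],[-1,[0,0,-0.12],0],[-1,[0,0,-0.12],0]]'
python3 - <<'E'
from h import *
d=np.array([.368,.930]);e=np.array([586,91.3])
for n in("top","scene"):
    f=grab(n);P=cloud(f);q=P.reshape(-1,3);q=q[~np.isnan(q[:,0])]
    c=f["pixels"].reshape(-1,3)[~np.isnan(P.reshape(-1,3)[:,0])]
    sx=(q[:,:2]-e)@d; sy=(q[:,:2]-e)@np.array([-.93,.368])
    w=(abs(sx+60)<160)&(abs(sy)<52)&(abs(sy)>30)&(abs(q[:,2]-30)<4)
    print(n,"platform sx max",np.percentile(sx[w],[0.5,99.5]),"sy",np.percentile(sy[w],[.5,99.5]))
    m=(sx>-50)&(sx<120)&(abs(sy)<17)&(q[:,2]>8)
    A=np.c_[sx[m],sy[m],np.ones(m.sum())];k=np.linalg.lstsq(A,q[m,2],rcond=None)[0]
    res=q[m,2]-A@k;print("plane",np.round(k,3),"res",res.std(),"tilt",np.degrees(np.arctan(k[0])),"z at edge",k[2])
    g=(abs(sx)<15)&(abs(sy)<40)&(q[:,2]>37);print("rack sy range near edge",np.percentile(sy[g],[2,98]))
    g=(sx<-20)&(sx>-140)&(abs(sy)<25)&(q[:,2]>44);print("rear sx",np.percentile(sx[g],1))
to(586,91.3,230,-21.6)
E
```

```text
time_s: 16.3
tool_pos: [504.5, -340.1, 217.9]
eef_rot: [[0.367, 0.93, 0.019], [0.93, -0.367, -0.001], [0.006, 0.018, -1.0]]
force: [0.0, -0.5, -1.8]
grip_width: 0.172
top platform sx max [-218.2181851    -1.71759964] sy [-49.31110298  50.87602278]
plane [-1.680e-01  1.400e-02  4.302e+01] res 2.0915359648659098 tilt -9.559415398351591 z at edge 43.01978243434068
rack sy range near edge [-20.38529487  22.36678221]
rear sx -114.48192997199148
scene platform sx max [-218.8546247   -1.1653229] sy [-51.00721064  50.49972674]
plane [-1.6500e-01 -3.0000e-03  4.2873e+01] res 1.4533407905463576 tilt -9.378465800880676 z at edge 42.872781290034375
rack sy range near edge [-22.24717761  20.80004523]
rear sx -114.44421259235448
16.4 [ 503.  -339.   214.1] [-0.1  0.4 -0.6] 0.16816698054376283
[[ 0.367  0.93   0.012]
 [ 0.93  -0.367  0.004]
 [ 0.008  0.01  -1.   ]]
shift m [ 0.4309 -0.0804 -0.0131]
yaw 0.09 heading -21.51
```

```bash
python3 -m jog '[[-1,[0.04,-0.008,-0.013],0],[-1,[0.43,-0.08,-0.013],0],[-1,[0.43,-0.08,-0.013],0],[-1,[0.43,-0.08,-0.013],0],[-1,[0.43,-0.08,-0.013],0],[-1,[0.43,-0.08,-0.013],0],[-1,[0.43,-0.08,-0.013],0],[-1,[0.43,-0.08,-0.013],0]]' >/dev/null
python3 -c "from h import *;to(586,91.3,200,-21.6)"
```

```text
17.0667 [564.7 -11.7 226.8] [1.1 0.1 0.5] 0.16655344375604153
[[ 0.367  0.93   0.008]
 [ 0.93  -0.367  0.004]
 [ 0.007  0.006 -1.   ]]
shift m [ 0.1035 -0.0181  0.0274]
yaw 0.09 heading -21.51
```

```bash
python3 -m jog '[[-1,[0.1035,-0.018,0],0],[-1,[0.1035,-0.018,0],0],[-1,[0.1035,-0.018,0.02],0],[-1,[0.1035,-0.018,0.047],0],[-1,[0.1035,-0.018,0.047],0],[-1,[0.1035,-0.018,0.047],0],[-1,[0.1035,-0.018,0.047],0]]' >/dev/null
python3 - <<'E'
from h import *
to(586,91.3,140.5,-21.6)
a=grab("scene");b=grab("wrist");P=cloud(a)
d=np.array([.368,.930]);e=np.array([586,91.3])
# foot: below finger tips, above rack
q=P.reshape(-1,3);m=(np.hypot(q[:,0]-586,q[:,1]-91)<35)&(q[:,2]>62)&(q[:,2]<100)
for lo in range(60,108,4):
    k=m*0+((np.hypot(q[:,0]-586,q[:,1]-91)<40)&(q[:,2]>lo)&(q[:,2]<=lo+4));k=k>0
    if k.any():print(lo,k.sum(),np.round(q[k].mean(0),1),"sx",np.round(np.percentile((q[k][:,:2]-e)@d,[0,100]),1),"sy",np.round(np.percentile((q[k][:,:2]-e)@np.array([-.93,.368]),[0,100]),1))
cv2.imwrite("pics/s3.png",np.vstack([cv2.resize(a["pixels"][190:270,270:410],(560,320),interpolation=cv2.INTER_CUBIC),b["pixels"][150:420]]))
E
```

```text
17.65 [586.2  90.7 180.2] [ 0.  -0.   0.9] 0.16469570499430855
[[ 0.367  0.93   0.007]
 [ 0.93  -0.367  0.004]
 [ 0.006  0.005 -1.   ]]
shift m [ 0.0002 -0.0006  0.0397]
yaw 0.04 heading -21.56
84 6 [591.8  78.8  86.4] sx [-15.8  -2.6] sy [-14.3  -3.9]
88 8 [591.4  78.8  90.5] sx [-15.3  -1.9] sy [-13.6  -2. ]
92 22 [582.6  81.4  93.8] sx [-15.8  -3.2] sy [-14.5  12.2]
100 3 [571.8  81.1 102.4] sx [-17.2 -11.7] sy [ 7.2 11.5]
104 6 [580.3  79.1 106.2] sx [-17.5  -7.3] sy [-16.7  12. ]
```

View pics/s3.png

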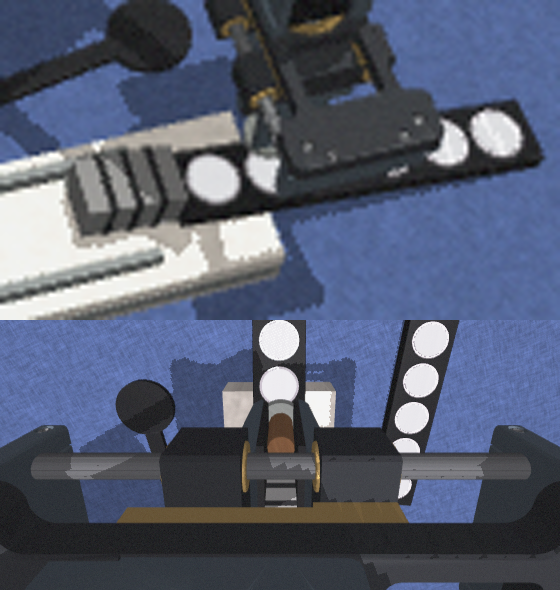

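Run:
```python
from h import *
f=grab("wrist");P=cloud(f);d=np.array([.368,.930]);e=np.array([586,91.3])
q=P[150:300,255:310].reshape(-1,3)
sx=(q[:,:2]-e)@d;sy=(q[:,:2]-e)@np.array([-.93,.368])
for lo in range(80,136,4):
    k=(q[:,2]>lo)&(q[:,2]<=lo+4)&(abs(sx)<30)&(abs(sy)<20)
    if k.sum()>3:print(lo,k.sum(),"sx",np.round(np.percentile(sx[k],[1,50,99]),1),"sy",np.round(np.percentile(sy[k],[2,50,98]),1))
```

```text
84 20 sx [10.4 12.1 12.9] sy [-10.1  -2.9   3.6]
88 49 sx [10.2 12.1 13. ] sy [-10.2  -2.9   5.2]
92 298 sx [ 0.1  8.4 12.9] sy [-10.1  -2.8   5.1]
96 48 sx [0.1 5.6 6.9] sy [-9.4 -2.5  5. ]
100 64 sx [ 1.7  6.2 18.5] sy [-13.   -1.8   8.3]
104 151 sx [ 1.5  6.9 18.6] sy [-15.6  -2.1  10.8]
108 135 sx [-0.4  6.9 18.5] sy [-17.9  -2.7  12.5]
112 150 sx [ 0.7 16.2 18.7] sy [-18.   -2.9  11.9]
116 162 sx [ 1.9 14.9 18.4] sy [-18.1  -2.9  11.8]
120 194 sx [ 0.5  6.8 18.3] sy [-17.5  -3.1  11.4]
124 164 sx [-4.8  6.7 18.5] sy [-17.3  -2.5  10.9]
128 505 sx [-2.5  2.9 18.4] sy [-16.   -2.5   9.7]
132 129 sx [ 0.6 16.4 18.7] sy [-16.7  -9.8  10.8]
```

```bash
python3 -m jog '[[-1,[0.0015,-0.0015,0.012],0],[-1,[0.0015,-0.0015,0.024],0],[-1,[0.0015,-0.0015,0.033],0],[-1,[0.0015,-0.0015,0.037],0],[-1,[0.0015,-0.0015,0.037],0],[-1,[0.0015,-0.0015,0.037],0]]'
python3 -m jog '[[-1,[0,0,0.001],0],[-1,[0,0,0.002],0],[-1,[0,0,0.002],0],[-1,[0,0,0.002],0]]'
```

```text
time_s: 18.3
tool_pos: [586.6, 92.4, 145.1]
eef_rot: [[0.368, 0.93, 0.01], [0.93, -0.368, 0.005], [0.008, 0.008, -1.0]]
force: [0.4, -0.1, 0.4]
grip_width: 0.171
time_s: 18.63
tool_pos: [586.8, 92.4, 143.3]
eef_rot: [[0.368, 0.93, 0.011], [0.93, -0.368, 0.005], [0.008, 0.008, -1.0]]
force: [-0.6, 0.4, -0.4]
grip_width: 0.171
```

```bash
python3 -m jog '[[-1,[0,0,0.001],0],[-1,[0,0,0.002],0],[-1,[0,0,0.002],0],[-1,[0,0,0.002],0]]'
python3 -m jog '[[-1,[0,0,0.001],0],[-1,[0,0,0.0015],0],[-1,[0,0,0.0015],0],[-1,[0,0,0.0015],0]]'
```

```text
time_s: 18.97
tool_pos: [586.7, 92.5, 141.3]
eef_rot: [[0.368, 0.93, 0.011], [0.93, -0.368, 0.005], [0.008, 0.008, -1.0]]
force: [0.1, -1.1, -0.2]
grip_width: 0.17
time_s: 19.3
tool_pos: [586.7, 92.4, 139.6]
eef_rot: [[0.368, 0.93, 0.011], [0.93, -0.368, 0.005], [0.008, 0.008, -1.0]]
force: [0.7, 0.9, 0.3]
grip_width: 0.164
```

```bash
python3 -m jog '[[-1,[0,0,0.001],0],[-1,[0,0,0.001],0],[-1,[0,0,0.001],0]]'
python3 -m jog '[[-1,[0,0,0.001],0],[-1,[0,0,0.001],0],[-1,[0,0,0.001],0]]'
python3 - <<'E'
from h import *
f=grab("wrist");P=cloud(f);d=np.array([.368,.930]);e=np.array([586,91.3])
q=P[150:300,255:310].reshape(-1,3)
sx=(q[:,:2]-e)@d;sy=(q[:,:2]-e)@np.array([-.93,.368])
for lo in range(36,64,2):
    k=(q[:,2]>lo)&(q[:,2]<=lo+2)&(abs(sx)<30)&(abs(sy)<20)
    if k.sum()>3:print(lo,k.sum(),"sx",np.round(np.percentile(sx[k],[1,50,99]),1),"sy",np.round(np.percentile(sy[k],[2,50,98]),1))
cv2.imwrite("pics/w4.png",cv2.resize(f["pixels"][120:340,180:380],None,fx=2.5,fy=2.5))
E
```

```text
time_s: 19.55
tool_pos: [586.8, 92.4, 138.8]
eef_rot: [[0.368, 0.93, 0.011], [0.93, -0.368, 0.005], [0.008, 0.008, -1.0]]
force: [0.2, 0.1, 1.5]
grip_width: 0.17
time_s: 19.8
tool_pos: [586.8, 92.4, 137.8]
eef_rot: [[0.368, 0.93, 0.011], [0.93, -0.368, 0.004], [0.008, 0.009, -1.0]]
force: [0.4, -0.6, 0.4]
grip_width: 0.171
38 506 sx [13.9 25.5 29.7] sy [-19.4  -2.4  15.3]
40 724 sx [12.2 18.9 29.2] sy [-19.   -2.4  14.8]
42 61 sx [12.  14.8 19.7] sy [-14.   -1.   10.5]
44 24 sx [11.7 13.8 14.8] sy [-9.8 -2.7  4.8]
46 26 sx [12.  14.1 14.8] sy [-8.7 -0.6  5.7]
48 55 sx [ 5.2 11.6 14.6] sy [-9.6 -3.6  5.7]
50 244 sx [ 1.8 10.2 14.5] sy [-9.6 -2.2  5.7]
52 15 sx [4.4 7.9 8.5] sy [-8.6 -0.9  4.1]
54 27 sx [3.  7.6 8.8] sy [-8.  -0.3  5.6]
56 27 sx [3.2 7.4 8.8] sy [-8.3 -1.5  5.2]
58 35 sx [ 4.5  7.9 20.1] sy [-11.1  -2.2   9.9]
60 69 sx [ 3.6 12.5 20.3] sy [-14.2  -1.5  10.8]
62 77 sx [ 3.7  8.3 20.1] sy [-15.3  -0.9  11.6]
```

View pics/w4.png

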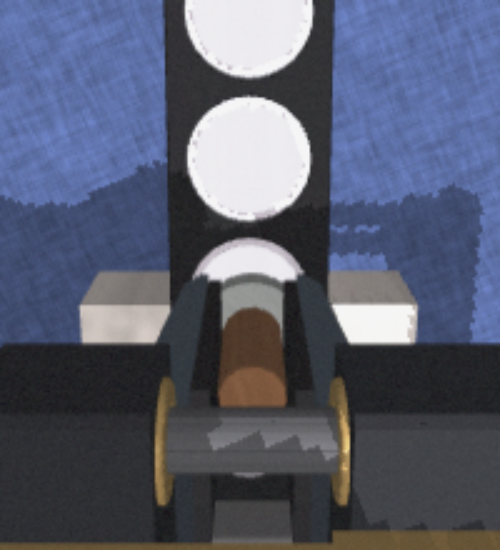

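The foot sits over the edge line, on the rack's centreline, with its base at about z 43 to 44, so it is essentially at the surface. I'll lower 1 mm more and release gently.

```bash
python3 -m jog '[[-1,[0,0,0.001],0],[-1,[0,0,0.001],0],[-1,[0,0,0.001],0]]'
python3 -m jog '[[-0.6,[0,0,0],0],[-0.55,[0,0,0],0],[-0.5,[0,0,0],0],[-0.4,[0,0,0],0],[-0.3,[0,0,0],0],[-0.2,[0,0,0],0],[-0.2,[0,0,0],0],[-0.2,[0,0,0],0]]'
python3 -m jog '[[-0.1,[0,0,-0.005],0],[-0.1,[0,0,-0.015],0],[-0.1,[0,0,-0.04],0],[-0.1,[0,0,-0.08],0],[-0.1,[0,0,-0.12],0],[-0.1,[0,0,-0.14],0]]'
python3 -m jog '[[-0.1,[-0.04,0,0],0],[-0.1,[-0.2,0,0],0],[-0.1,[-0.2,0,0],0],[-0.1,[-0.2,0,0],0],[-0.1,[-0.2,0,0],0],[-0.1,[-0.2,0,0],0],[-0.1,[-0.2,0,0],0]]'
python3 - <<'E'
from h import *
d=np.array([.368,.930]);e=np.array([586,91.3])
ims=[]
for n in("top","scene"):
    f=grab(n);P=cloud(f);q=P.reshape(-1,3)
    sx=(q[:,:2]-e)@d; sy=(q[:,:2]-e)@np.array([-.93,.368])
    for lo,hi in((50,62),(62,80),(80,100)):
        k=(abs(sx)<35)&(abs(sy)<30)&(q[:,2]>lo)&(q[:,2]<hi)
        if k.sum():print(n,lo,k.sum(),"sx",np.round(np.percentile(sx[k],[2,50,98]),1),"sy",np.round(np.percentile(sy[k],[2,50,98]),1))
    ims.append(f["pixels"])
cv2.imwrite("pics/f.png",np.hstack([cv2.resize(ims[0][120:220,210:350],(392,280)),cv2.resize(ims[1][180:280,240:380],(392,280))]))
E
```

```text
time_s: 20.1
tool_pos: [586.9, 92.4, 136.9]
eef_rot: [[0.368, 0.93, 0.011], [0.93, -0.368, 0.005], [0.008, 0.009, -1.0]]
force: [-1.4, 0.5, 4.3]
grip_width: 0.166
time_s: 20.77
tool_pos: [586.9, 92.4, 136.9]
eef_rot: [[0.368, 0.93, 0.011], [0.93, -0.369, 0.005], [0.008, 0.009, -1.0]]
force: [-0.3, 1.2, -0.4]
grip_width: 0.401
time_s: 21.27
tool_pos: [586.7, 92.0, 283.2]
eef_rot: [[0.368, 0.929, 0.02], [0.93, -0.369, 0.006], [0.013, 0.016, -1.0]]
force: [0.7, 0.7, 1.2]
grip_width: 0.451
time_s: 21.85
tool_pos: [512.6, -95.3, 281.8]
eef_rot: [[0.372, 0.928, 0.022], [0.928, -0.372, 0.006], [0.014, 0.018, -1.0]]
force: [-0.7, 0.1, 0.5]
grip_width: 0.448
top 50 44 sx [-34.2  -4.1   6.7] sy [-12.9   3.9  14.6]
top 62 13 sx [-2.4  0.6  8.3] sy [-6.   2.9  7.2]
top 80 27 sx [ 1.4  7.5 15.1] sy [-6.8  0.1  6.5]
scene 50 50 sx [-34.5  -3.4   7.2] sy [-14.1  -5.5  10.9]
scene 62 35 sx [-2.6  2.1 10.6] sy [-9.4 -7.   2.1]
scene 80 37 sx [ 1.3  7.6 14.1] sy [-8.4 -2.6  4.2]
```

View pics/f.png

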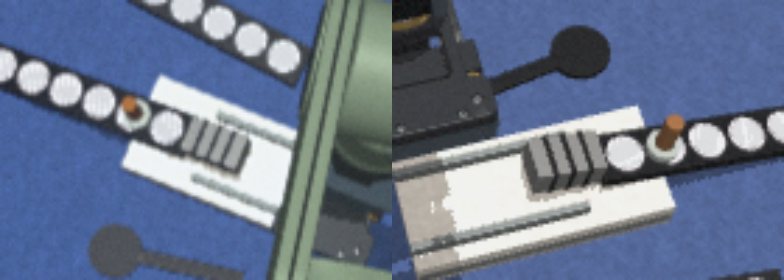

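The stamp is standing on the tipped rack over the front edge. Its stem top is at sx of about 7.9 mm, which at 9.5° of tilt puts its foot centre about 0.7 mm from the edge. I'll check that it stays put, then hand in.

```bash
python3 -m jog '[[-0.1,[0,0,0],0],[-0.1,[0,0,0],0],[-0.1,[0,0,0],0],[-0.1,[0,0,0],0],[-0.1,[0,0,0],0],[-0.1,[0,0,0],0],[-0.1,[0,0,0],0],[-0.1,[0,0,0],0]]' | head -1
python3 - <<'E'
from h import *
d=np.array([.368,.930]);e=np.array([586,91.3])
f=grab("scene");q=cloud(f).reshape(-1,3)
sx=(q[:,:2]-e)@d; sy=(q[:,:2]-e)@np.array([-.93,.368])
k=(abs(sx)<35)&(abs(sy)<30)&(q[:,2]>80)&(q[:,2]<100);print(k.sum(),np.round(np.median(sx[k]),1),np.round(np.percentile(q[k][:,2],98),1))
k=(sx<-20)&(sx>-140)&(abs(sy)<25)&(q[:,2]>44);print("rear sx",np.percentile(sx[k],1),"z",np.percentile(q[k][:,2],98))
if abs(np.median(sx[(abs(sx)<35)&(abs(sy)<30)&(q[:,2]>80)&(q[:,2]<100)])-7.6)<1.5: print(job.close_job())
E
```

```text
time_s: 22.62
39 7.5 86.7
rear sx -114.57191343753827 z 79.12724365505464
the job is handed in; nothing more can be done
None
```

The job is done and handed in at about 23 s. The rack has tipped over the stand's front edge, and the steel round-footed stamp is standing on it over that edge.

- **Pushing:** I pushed the rack by its handle end in ten pushes of about 5.5 to 8 mm, drawing back and waiting after each. It tipped by itself after about 62 mm of travel, with the lens end down on the table at about 9.5°.
- **Stamp:** I placed the stamp on the rack's centreline. Its foot centre measures about 1 mm from the edge. The cameras' calibration is only good to about 2 mm, so read that as within a few millimetres.
- **Final check:** The rack and stamp had not moved about 0.7 s after I drew the arm back, and the robot was touching nothing. I did not go near the orange look-alike stamp.
- **Disagreements:** The wrist camera put things about 2 mm off sideways compared with the other two cameras. Contact with the rack came about 2 to 3 mm lower than I had worked out. Neither affected the result.

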